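Hang the caddy on the knock box and slide it into its catch

ROBOT

A 6-joint arm with a two-finger parallel gripper is mounted at the origin on a cart in front of the work surface, level with it; the furniture and walls round the work are solid. World frame = base frame: x ahead of the robot, y to its left, z up, the work surface at z = 0. Lengths are in mm, angles in rad, forces in N, time in s.
With the tool pointing down it reaches from about 400 to 925 mm from the base axis. Payload 12.5 kg.
Tool frame: the origin (TCP) lies at the very end of the fingers, on their centre line; the grasp point (between the pads) lies 19 mm behind it; z points along the fingers, y is the line along which they close (so a half turn about z gives the same grasp; the last joint's range is limited). The gripper opens to 95 mm and grips with 3 to 60 N. Pads are 20 mm wide; open, the fingers measure 119 mm over their backs; the gripper's body (75 mm by 180 mm) begins 59 mm behind the grasp point.
Start: joints at [-1.225, 0.491, 1.559, -0, 1.092, -0.106], TCP at [272.891, -562.299, 186.961] pointing down, gripper open.
Joint ranges: [-3.1, 3.1], [-0.84, 2.19], [0.05, 2.79], [-1.13, 4.28], [0.06, 2.93], [-2.69, 2.69]. Speed limits (rad/s): [2.22, 2.22, 2.79, 3.14, 3.14, 3.14].

INTERFACE

Orientations are given as [roll, pitch, yaw] about the fixed x, y, z axes, in that order (R = Rz(yaw) Ry(pitch) Rx(roll)).
In Python, from cell import * gives the robot as it stands.
- The arm moves only by the tool jog_arm, never from a script. Its argument "targets" is a list of rows, each an object with "turn": the turn, a rotation vector about the world's x, y, z in degrees, a list of three; "slide": the shift along the world's x, y, z in mm, a list of three; "claw": the opening in per cent of the stroke, from 0 (shut) to 100 (fully open). In form: [{"turn": [wx, wy, wz], "slide": [x, y, z], "claw": claw}, ...]. A call has 1 to 5 rows; each row shifts and turns the commanded pose from where the row before left it; what a row does not reach is not made up. A row lasts 1/8 s, in which the tool goes at most 62.5 mm and 10.7 degrees, less where a joint would pass 70% of its speed; a pose out of reach is approached as far as the arm can. A call with a gripper value outside its range is refused whole. The fingers move at their own pace and stop on an object; the grip force is fixed at half the most. Time passes only in rows, so rows that do not move let the fingers close. It gives the time, the measured TCP pose, the force, the opening and the grip force at its end, in the units of the state.
- state(): the state, without advancing time (a new reading comes with each control period).
- read_camera(name): name is "scene" or "top" or "wrist"; returns a dict with "frame" (400x640x3 uint8, blue, green, red), "mtx" (3x3 intrinsics, pixels), "R" (3x3) and "t" (3): a world point X has camera coordinates R X + t. Camera axes: x right, y down, z forward; pixel columns grow to the right and rows downward; lengths in mm; the calibration is good to about 2 mm. A picture is of the moment at which its call begins. There is no depth.
- job_done(): hands the job in; it is judged then, once.
Trained networks look in the newest picture that a camera, given by its name, has taken for a name from the list of things; names that differ only in an ending like _2 or _b are one class to them, and where a whole thing is asked for, a point or a joint stands for the part that bears it (a point fixed in the world has none). Each returns a list of dicts, best first, with "conf" (0 to 1); they miss things now and then, are a little off and sometimes report something else, mostly with a low value. They report only what shows in the picture. A call takes as long as a camera call.
- look_for(query, camera): "xy" ([column, row] in pixels, amid what is visible of it).
The state is a dict: "t": time; "joints": joint angles; "qvel": joint speeds; "tau": joint torques, N m; "eef_pos": TCP position; "tcp_rot": TCP orientation; "ft_force": force on the tool from outside, world axes, zero at the start; "moment": the same for the moment, N m; "opening": opening from 0.0 (shut) to 1.0 (fully open); "grip_force": force on a finger pad.
Only numpy, scipy, OpenCV 4.12 (cv2) and the standard library are available. Lean on these libraries where they do the work, as an engineer would, in place of code of your own. Each camera call takes 0.05 s, during which the arm holds its last target. There are 200 camera calls.

TASK

Hang the aluminium caddy by its own hook over the front rim of the steel knock box, near the right-hand end of that rim, with its pocket outside, and let go of it. Then, without gripping it again, push it to the left along the rim until it has gone right past the spring pawl and the pawl snaps out behind its hook, so that it is held against the sprung buffer; stop when you feel the end stop rather than ramming it. Leave the cup, glasses, jug and tins where they stand.

Things in the scene. Friction and masses are not known exactly. Their poses are not given: they have to be found in the camera images.
- box: Knock box: open steel box, 110 (x) x 260 (y) x 125 mm high, walls 5 mm, fixed to the counter. Origin: centre of its underside; z up, -x = front (towards the robot), +y = left along the front rim. A rubber knock bar (24 mm thick) lies along y inside, 22 mm behind the middle, top 15 mm below the rim. A spring catch (see pawl, buffer) is screwed to the front wall's inside.
- rim_mid (a point): Middle of the top of the box's front wall (middle of its thickness); axes as box. Where along this rim the catch sits differs each time and is not reported: find it by touch (or see it). The pawl's tip lies at y = -5 to +42 mm here, so the rim to the right of y = -52 mm is always free. The catch is all inside the wall, 4 mm or more below the rim.
- caddy: Hook-on caddy, loose, aluminium, 0.2 kg, upright on the counter: pocket 45 (x) x 70 (y) x 75 mm high with a 4 mm back plate (70 wide) up to z = 105 and a hook on its top towards +x. Origin: at underside level, below the middle of the hook's gap; z up; pocket x = -50 to -4.5, back plate x = -8.5 to -4.5 mm. Hung, its x is along the box's x and its underside 25 mm up.
- hook_gap (a point): On the caddy, 100 mm above its origin: middle of the underside of the hook's crown, on the rim when hung. Crown 5 mm thick, 50 wide (y), 18 mm along x over back plate and lip (middle at x = 0.5): grasp it from above, closing along x. Lip 5 mm thick at x = 4.5 to 9.5, down to 25 mm below this point, then flared outward 0.6 rad to 32 mm below. Gap 9 mm.
- pawl (a joint): Spring pawl of the catch (rad), 45 mm long, slanting along +y from 20 mm to 1.5 mm off the wall's inner face. 0 = sprung out; 0.07 to 0.2 while the hook's 50 mm lip rides past. Pushing the hung caddy past it takes about 4 to 12 N; then it springs back to 0 behind the lip and blocks the way back.
- buffer (a joint): Travel (m) of the catch's sprung, rubber-faced buffer, 46 mm beyond the pawl's tip along +y. 0 = out; the lip's leading edge pushes it (1 to 3 N) to 0.008, where it stops hard at the end block. The pawl snaps out at about 0.004, and the buffer then keeps the lip against the pawl's tip.
- cup: Bystander, loose: small cream cup with a handle, 59x84x56 (mm); origin: underside. To be left alone.
- glass_near: Bystander, loose: clear glass tumbler, 80 wide, 88 high (mm); origin: underside. To be left alone.
- jug: Bystander, loose: yellow milk jug with a handle, 67x103x85 (mm); origin: underside. To be left alone.
- tin_short: Bystander, loose: grey tin with a wooden lid, 92 wide, 130 high (mm); origin: underside. To be left alone.
- tin_tall: Bystander, loose: green tin with a wooden lid, 87 wide, 160 high (mm); origin: underside. To be left alone.
- glass_far: Bystander, loose: clear glass tumbler, 80 wide, 88 high (mm); origin: underside. To be left alone.

How it is judged (in metres and radians):
On the way, in this order (a step that is already met when the one before it is completed fails the run):
1. the caddy hangs by its hook on the box's front rim, let go, not yet at the catch (x of hook_gap in the frame of rim_mid between -0.007 and 0.007 m and z of hook_gap in the frame of rim_mid between -0.004 and 0.005 m and y of hook_gap in the frame of rim_mid between -0.125 and 0.125 m and angle between caddy's own z axis and vertical below 0.15 rad and angle between the x axis of caddy and the x axis of box, either way round below 0.25 rad and contact force between the fingers and caddy below 0.5 N and value of joint pawl below 0.03 rad and value of joint buffer below 0.0015 m), for 0.3 s.
2. the hanging caddy's hook rides past the spring pawl, pushing it aside (x of hook_gap in the frame of rim_mid between -0.007 and 0.007 m and z of hook_gap in the frame of rim_mid between -0.004 and 0.005 m and y of hook_gap in the frame of rim_mid between -0.125 and 0.125 m and angle between caddy's own z axis and vertical below 0.15 rad and angle between the x axis of caddy and the x axis of box, either way round below 0.25 rad and value of joint pawl above 0.05 rad), for 0.1 s.
At the end, for the whole second after the job is handed in: The caddy hangs at rest on the front rim: hook crown within 5 mm of resting on the rim, upright within 0.15 rad, in line with the wall within 0.25 rad; the pawl has sprung out behind the hook (under 0.03 rad) and the hook keeps the buffer pressed by more than 2.5 mm (x of hook_gap in the frame of rim_mid between -0.007 and 0.007 m and z of hook_gap in the frame of rim_mid between -0.004 and 0.005 m and y of hook_gap in the frame of rim_mid between -0.125 and 0.125 m and angle between caddy's own z axis and vertical below 0.15 rad and angle between the x axis of caddy and the x axis of box, either way round below 0.25 rad and value of joint pawl below 0.03 rad and value of joint buffer above 0.0025 m and linear speed of caddy below 0.02 m/s); the robot touches nothing.
It fails at once if the caddy is gripped, or rammed with more than 40 N, while its hook is at the pawl or the buffer (contact force between the fingers and caddy above 40 N and (value of joint buffer above 0.001 m or value of joint pawl above 0.03 rad)).
It fails at once if a bystander (cup, glass, jug or tin) is displaced by more than 3 cm (distance of any of cup, glass_near, jug, tin_short, tin_tall, glass_far from where it was at the start of the episode above 0.03 m).
It also fails if it takes over 51 s, if anything falls off the work surface, if the arm or the gripper's body presses on something with over 40 N, if the wrist force passes 120 N, or if a joint passes its speed limit or range.

## Working session

There is one attempt and no reset: what is moved stays moved. The work goes in short steps, Python scripts to look and compute and a tool call to move; the robot and the scene stay as the last step left them, time stands still between calls to the robot, and variables do not carry over. Pictures are saved under pics/ and viewed, at most 10 in all, crops included, and the job is handed in when it is done.

Besides the shell and the picture viewer there is one more tool, called by a JSON object that holds its "method" and its "body", one argument or row to a line. jog_arm: Moves the arm, as the interface text tells. Its arguments: {"type":"object","properties":{"targets":{"type":"array","items":{"type":"object","properties":{"turn":{"type":"array","items":{"type":"number"}},"slide":{"type":"array","items":{"type":"number"}},"claw":{"type":"number"}}}}},"required":["targets"]}

```bash
mkdir -p pics; cat > h.py <<'E'
from cell import *
import numpy as np, cv2
def ray(c,xy,z):
    d=c["R"].T@(np.linalg.inv(c["mtx"])@np.array([xy[0],xy[1],1.]));o=-c["R"].T@c["t"]
    return np.round(o+d*(z-o[2])/d[2],1)
def proj(c,X):
    p=c["mtx"]@(c["R"]@np.array(X,float)+c["t"]);return np.round(p[:2]/p[2],1)
E
python3 - <<'E'
from h import *
for n in ["top","scene"]:
    c=read_camera(n);cv2.imwrite(f"pics/{n}1.png",c["frame"])
    print(n,(-c["R"].T@c["t"]).round(), c["mtx"][0,0])
    for q in ["box","caddy","cup","jug","glass_near","tin_short","tin_tall","pawl"]:
        for r in look_for(q,n)[:2]: print(q,r["conf"],r["xy"],ray(c,r["xy"],60))
s=state();print(s["t"],s["eef_pos"],s["tcp_rot"],s["ft_force"])
E
```

```text
top [ 407.   92. 1249.] 494.14729606647455
box 0.6 [318.9, 218.5] [593.7  79.   60. ]
box 0.59 [406.6, 187.7] [ 655.6 -142.2   60. ]
caddy 0.85 [401.5, 250.1] [ 503.4 -113.9   60. ]
caddy 0.25 [319.8, 220.2] [589.4  77.1  60. ]
cup 0.65 [439.3, 207.3] [ 601.2 -217.    60. ]
jug 0.8 [408.4, 188.9] [ 652.2 -146.3   60. ]
jug 0.36 [403.6, 246.8] [ 511.  -119.8   60. ]
glass_near 0.74 [434.1, 160.6] [ 719.8 -218.    60. ]
tin_short 0.83 [210.6, 268.7] [490.8 344.5  60. ]
tin_short 0.64 [435.1, 163.3] [ 712.7 -219.7   60. ]
tin_tall 0.97 [180.6, 224.6] [601.8 414.4  60. ]
tin_tall 0.75 [431.4, 162.5] [ 715.4 -210.7   60. ]
pawl 0.58 [332.2, 230.4] [562.5  48.8  60. ]
pawl 0.16 [396.5, 142.2] [ 774. -129.   60.]
scene [ 480. -616.  766.] 361.9294243220257
box 0.95 [301.0, 217.5] [598.2  67.2  60. ]
caddy 0.65 [280.8, 284.5] [ 509.3 -131.8   60. ]
cup 0.74 [329.1, 320.3] [ 593.7 -243.9   60. ]
glass_near 0.63 [384.1, 297.1] [ 726.8 -219.2   60. ]
glass_near 0.38 [279.5, 281.9] [ 507.6 -124.1   60. ]
tin_short 0.67 [253.6, 164.6] [498.8 336.7  60. ]
tin_tall 0.92 [281.6, 149.0] [600.7 401.   60. ]
pawl 0.4 [281.9, 206.4] [554.8 123.   60. ]
0.9 [ 272.89594545 -562.31064471  186.95840468] [ 3.14148805e+00 -1.52590141e-05  4.51784743e-01] [-0.28332852 -0.24986961  0.46732636]
```

View pics/top1.png

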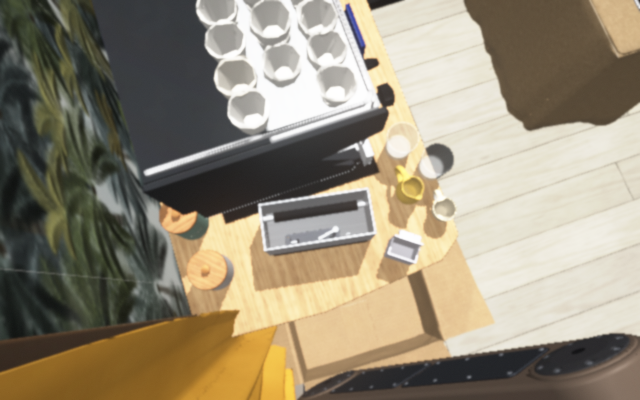

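View pics/scene1.png

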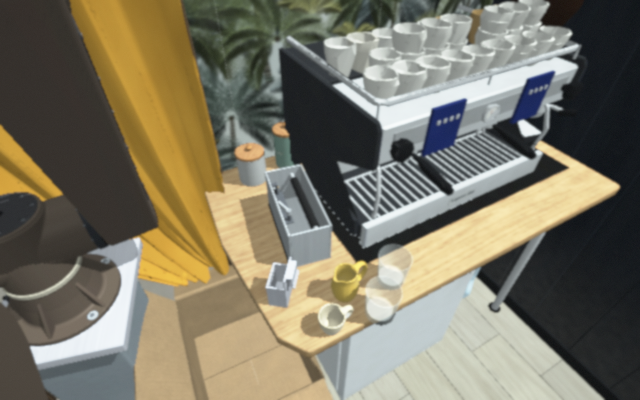

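Top view: the box has its front rim from about (264,254) to (376,240), with the catch inside near (320,235). The caddy is at (403,248), its hook towards the machine. The cup (443,207) and jug (409,187) are close by on the right.

```bash
python3 - <<'E'
from h import *
im=cv2.imread("pics/top1.png")[175:275,250:430]
cv2.imwrite("pics/top1c.png",cv2.resize(im,None,fx=4.4,fy=4.4,interpolation=cv2.INTER_CUBIC))
im=cv2.imread("pics/scene1.png")[160:310,250:350]
cv2.imwrite("pics/scene1c.png",cv2.resize(im,None,fx=4,fy=4,interpolation=cv2.INTER_CUBIC))
E
```

```text
(no output)
```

View pics/top1c.png

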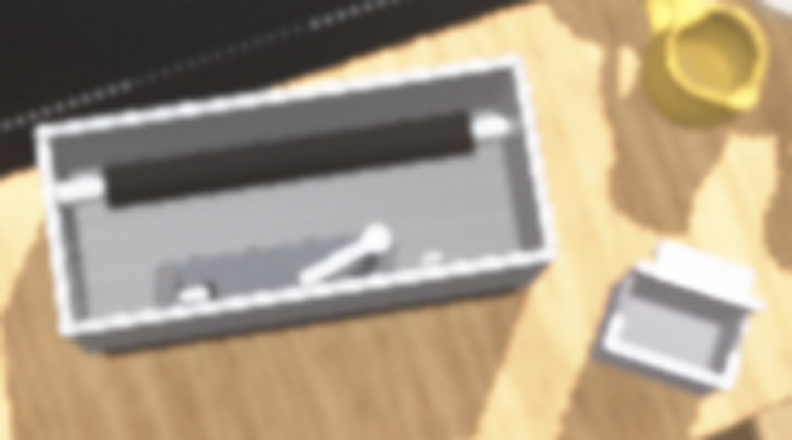

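View pics/scene1c.png

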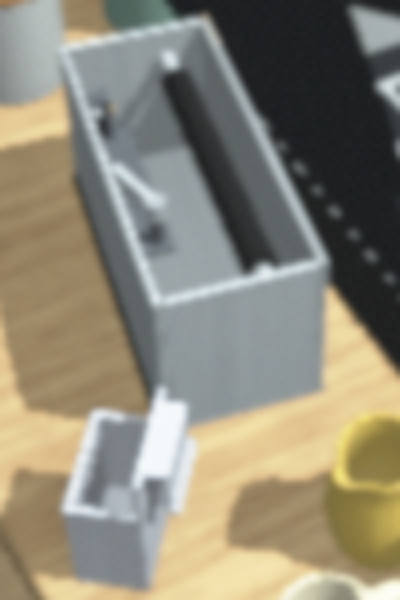

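The enlarged top crop gives the rim corners at (35,128), (522,60), (553,258) and (65,336). The pawl runs from (378,238) to its tip near (305,275), and the buffer is near (195,293). The caddy crown is at (660,243)–(755,265) and its pocket front corners at (603,342) and (735,388). I'll fit both poses to these.

```bash
python3 - <<'E'
from h import *
from scipy.optimize import least_squares as LS
T,S=read_camera("top"),read_camera("scene")
t=lambda x,y:np.array([250+x/4.4,175+y/4.4]); s=lambda x,y:np.array([250+x/4,160+y/4])
def fit(obs,x0):
    def f(p):
        c,si=np.cos(p[2]),np.sin(p[2]);r=[]
        for cam,uv,(x,y,z) in obs: r+=list(proj(cam,[p[0]+c*x-si*y,p[1]+si*x+c*y,z])-uv)
        return np.array(r)
    # unrounded
    o=LS(f,x0,loss="soft_l1",diff_step=1e-3);print(o.x.round(3),f(o.x).round(1).reshape(-1,2).tolist());return o.x
b=[(T,t(35,128),(55,130,125)),(T,t(522,60),(55,-130,125)),(T,t(553,258),(-55,-130,125)),(T,t(65,336),(-55,130,125)),
(S,s(62,48),(-55,130,125)),(S,s(208,15),(55,130,125)),(S,s(325,260),(55,-130,125)),(S,s(158,305),(-55,-130,125))]
P=fit(b,[600,75,.1]);print("topo");fit(b[:4],P);fit(b[4:],P)
k=[(T,t(660,243),(9.5,25,105)),(T,t(755,265),(9.5,-25,105)),(T,t(637,268),(-8.5,35,105)),(T,t(762,305),(-8.5,-35,105)),(T,t(603,342),(-50,35,75)),(T,t(735,388),(-50,-35,75)),
(S,s(93,410),(-50,35,75)),(S,s(63,512),(-50,-35,75)),(S,s(80,572),(-50,-35,0)),(S,s(150,588),(-4.5,-35,0))]
Q=fit(k,[540,-120,-.2])
c,si=np.cos(P[2]),np.sin(P[2]);R=np.array([[c,-si],[si,c]])
print("rim_mid",P[:2]+R@[-52.5,0],"target y-95",P[:2]+R@[-52.5,-95])
for n,q in (("tip",t(303,277)),("pivot",t(378,238)),("buf",t(195,293))):
    w=ray(T,q,115)[:2];print(n,R.T@(w-P[:2])+[52.5,0])
for q in ["cup","jug","glass_near"]:
  for cam,n in((T,"top"),(S,"scene")):
    for r in look_for(q,n)[:1]: print(q,n,ray(cam,r["xy"],45),r["conf"])
E
```

```text
[6.00e+02 7.50e+01 1.11e-01] [[3.0, -5.9], [2.3, -9.9], [4.7, -9.0], [3.8, -6.5], [2.0, 1.4], [2.3, 1.4], [7.4, 1.7], [5.6, 2.4]]
topo
[5.82639e+02 8.38270e+01 8.30000e-02] [[0.0, 0.1], [0.1, -1.0], [1.2, 0.4], [-0.7, -0.1]]
[5.90118e+02 8.46450e+01 1.07000e-01] [[-1.7, -0.2], [-1.5, 0.1], [2.1, -0.2], [0.4, 0.2]]
[ 5.31694e+02 -1.22386e+02 -2.00000e-01] [[-3.2, 0.3], [-3.5, -1.9], [-3.1, 1.7], [-1.5, -2.8], [1.1, 3.7], [0.5, -2.9], [-4.9, 1.2], [0.6, 1.3], [-0.4, 4.3], [1.4, -0.4]]
rim_mid [547.82594646  69.15862534] target y-95 [558.39608152 -25.25150253]
tip [-6.35893101 14.43855   ]
pivot [  6.79095073 -28.08862496]
buf [-4.51116158 71.38655917]
cup top [ 607.2 -220.1   45. ] 0.8
cup scene [ 595.6 -234.6   45. ] 0.65
jug top [ 661.4 -143.2   45. ] 0.92
jug scene [ 666.6 -149.3   45. ] 0.63
glass_near top [ 729.1 -224.8   45. ] 0.96
glass_near scene [ 733.8 -212.6   45. ] 0.69
```

```bash
sed -i 's/return np.round(p\[:2\]\/p\[2\],1)/return p[:2]\/p[2]/' h.py; cat > fit.py <<'E'
from h import *
from scipy.optimize import least_squares as LS
def fit(obs,x0):
    def f(p):
        c,si=np.cos(p[2]),np.sin(p[2]);r=[]
        for cam,uv,(x,y,z) in obs: r+=list(proj(cam,[p[0]+c*x-si*y,p[1]+si*x+c*y,z])-uv)
        return np.array(r)
    o=LS(f,x0,loss="soft_l1",x_scale=[10,10,.1]);print(o.x.round(3),f(o.x).round(1).reshape(-1,2).tolist());return o.x
E
python3 - <<'E'
from fit import *
T,S=read_camera("top"),read_camera("scene")
t=lambda x,y:np.array([250+x/4.4,175+y/4.4]); s=lambda x,y:np.array([250+x/4,160+y/4])
b=[(T,t(35,128),(55,130,125)),(T,t(522,60),(55,-130,125)),(T,t(553,258),(-55,-130,125)),(T,t(65,336),(-55,130,125)),
(S,s(62,48),(-55,130,125)),(S,s(208,15),(55,130,125)),(S,s(325,260),(55,-130,125)),(S,s(158,305),(-55,-130,125))]
P=fit(b,[590,80,.1]);fit(b[:4],P);fit(b[4:],P)
k=[(T,t(660,243),(9.5,25,105)),(T,t(755,265),(9.5,-25,105)),(T,t(637,268),(-8.5,35,105)),(T,t(762,305),(-8.5,-35,105)),(T,t(603,342),(-50,35,75)),(T,t(735,388),(-50,-35,75)),
(S,s(93,410),(-50,35,75)),(S,s(63,512),(-50,-35,75)),(S,s(80,572),(-50,-35,0)),(S,s(150,588),(-4.5,-35,0))]
Q=fit(k,[530,-120,-.2]);fit(k[:6],Q)
c,si=np.cos(P[2]),np.sin(P[2]);R=np.array([[c,-si],[si,c]])
print("rim_mid",P[:2]+R@[-52.5,0],"target y-95",P[:2]+R@[-52.5,-95])
for n,q in (("tip",t(303,277)),("pivot",t(378,238)),("buf",t(195,293))):
    w=ray(T,q,115)[:2];print(n,R.T@(w-P[:2])+[52.5,0])
E
```

```text
[5.85362e+02 8.42940e+01 8.70000e-02] [[-0.3, -0.9], [-0.4, -2.3], [1.0, -1.0], [-0.8, -1.1], [-2.5, -0.3], [-2.1, 0.4], [-0.5, 0.8], [-2.7, 0.6]]
[5.82368e+02 8.41440e+01 8.20000e-02] [[-0.1, 0.1], [-0.0, -0.8], [1.1, 0.6], [-0.8, -0.0]]
[5.91104e+02 8.48420e+01 8.30000e-02] [[-0.4, -0.8], [0.0, -0.0], [1.6, 0.3], [-0.6, 0.0]]
[ 5.31907e+02 -1.28170e+02 -3.75000e-01] [[0.3, -1.7], [-0.7, -0.2], [-0.7, -1.3], [-0.1, -0.7], [0.3, 0.1], [-1.2, -1.4], [-1.3, 0.2], [-1.0, -0.1], [-2.0, 3.0], [-0.6, 1.3]]
[ 5.29780e+02 -1.28637e+02 -3.65000e-01] [[0.5, -0.7], [-0.4, 0.6], [-0.4, -0.3], [0.3, 0.1], [0.8, 1.1], [-0.7, -0.6]]
rim_mid [533.05873487  79.74975457] target y-95 [541.28081945 -14.89377308]
tip [7.0795878  2.44670029]
pivot [ 21.28162719 -39.74076322]
buf [ 7.51241443 59.42303451]
```

{"method": "jog_arm", "body": {
  "targets": [
    {"turn":[0,0,4.3],"slide":[26,43,6],"claw":50},
    {"turn":[0,0,4.3],"slide":[26,43,6],"claw":50},
    {"turn":[0,0,4.3],"slide":[26,43,6],"claw":50},
    {"turn":[0,0,4.3],"slide":[26,43,6],"claw":50},
    {"turn":[0,0,4.3],"slide":[26,43,6],"claw":50}
  ]
}}

```text
t: 2.02
eef_pos: [403.6, -345.9, 217.3]
tcp_rot: [3.141, -0.0, 0.829]
ft_force: [0.7, 0.2, 0.3]
opening: 0.539
grip_force: 0.0
```

{"method": "jog_arm", "body": {
  "targets": [
    {"turn":[0,0,4.3],"slide":[26,43,6],"claw":50},
    {"turn":[0,0,4.3],"slide":[26,43,6],"claw":50},
    {"turn":[0,0,4.3],"slide":[26,43,6],"claw":50},
    {"turn":[0,0,4.3],"slide":[26,43,6],"claw":50},
    {"turn":[0,0,4.3],"slide":[26,43,6],"claw":50}
  ]
}}

```text
t: 2.65
eef_pos: [533.6, -130.8, 247.3]
tcp_rot: [3.141, 0.0, 1.205]
ft_force: [0.3, -0.4, 0.9]
opening: 0.495
grip_force: 0.0
```

{"method": "jog_arm", "body": {
  "targets": [
    {"turn":[0,0,0],"slide":[0,0,0],"claw":50},
    {"turn":[0,0,0],"slide":[0,0,0],"claw":50}
  ]
}}

```text
t: 2.9
eef_pos: [532.6, -132.4, 246.8]
tcp_rot: [-3.141, 0.0, 1.202]
ft_force: [0.1, 0.0, -0.2]
opening: 0.503
grip_force: 0.0
```

```bash
python3 - <<'E'
from h import *
s=state();print(s["t"],s["eef_pos"],s["tcp_rot"],s["joints"],s["opening"],s["ft_force"])
c=read_camera("wrist");cv2.imwrite("pics/w1.png",c["frame"]);np.savez("w1.npz",mtx=c["mtx"],R=c["R"],t=c["t"])
for p in [(530,-128,105)]: print(proj(c,p))
c2,s2=np.cos(-.37),np.sin(-.37)
for x,y,z in [(9.5,25,105),(9.5,-25,105),(-8.5,35,105),(-8.5,-35,105),(-50,35,75),(-50,-35,75)]: print((x,y,z),proj(c,[530.5+c2*x-s2*y,-128.4+s2*x+c2*y,z]))
E
```

```text
2.9 [ 532.6338259  -132.42055244  246.79439965] [-3.14136944e+00  2.04923336e-04  1.20223336e+00] [-3.63922342e-01  3.24359203e-01  1.66531180e+00 -2.23157546e-04
  1.15214582e+00  4.73139464e-03] 0.5028097104128462 [ 0.07635274  0.01014862 -0.15759972]
[316.14717676 185.39332349]
(9.5, 25, 105) [324.67548673 164.7665434 ]
(9.5, -25, 105) [324.42830408 205.64444718]
(-8.5, 35, 105) [309.39549484 156.22212251]
(-8.5, -35, 105) [309.77689778 213.47168506]
(-50, 35, 75) [277.61030377 154.08758558]
(-50, -35, 75) [279.35631519 207.07458495]
```

View pics/w1.png

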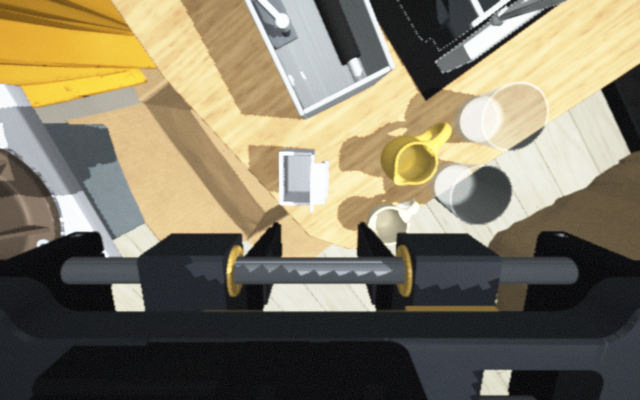

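The wrist view shows the caddy at about (278–328, 150–210), within 3 px of prediction. The box's front right corner is at (303,115). I'll zoom in.

```bash
python3 - <<'E'
import cv2
im=cv2.imread("pics/w1.png")
a=cv2.resize(im[65:215,235:335],None,fx=4,fy=4,interpolation=cv2.INTER_CUBIC)
b=cv2.resize(im[0:150,300:400],None,fx=4,fy=4,interpolation=cv2.INTER_CUBIC)
cv2.imwrite("pics/w1c.png",cv2.hconcat([a,b]))
E
```

```text
(no output)
```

View pics/w1c.png

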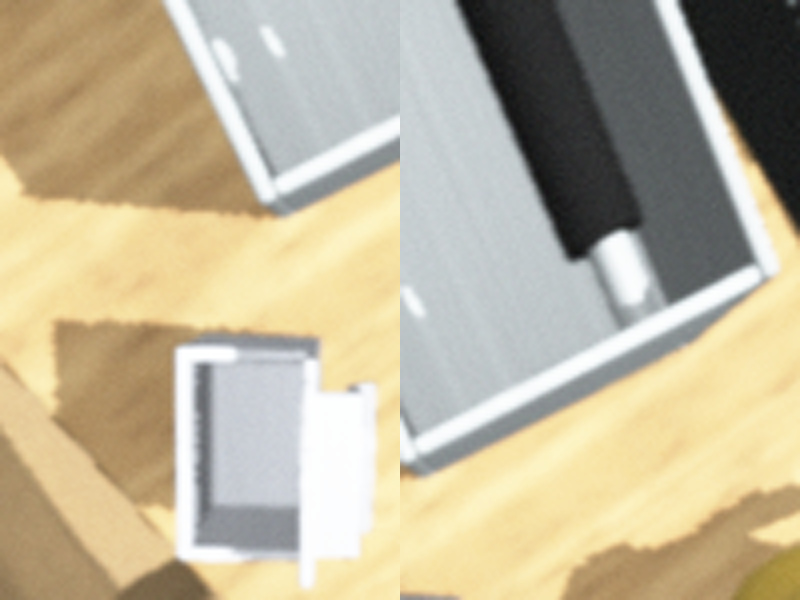

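The crop shows the crown edge at (362,392)–(360,556), the pocket front at (176,346)–(177,560), the box front right corner at (265,208), and its back right corner at (770,275) in the right panel.

```bash
python3 - <<'E'
from fit import *
C=dict(np.load("w1.npz"))
w=lambda x,y:np.array([235+x/4,65+y/4])
k=[(C,w(361,392),(9.5,25,105)),(C,w(360,557),(9.5,-25,105)),(C,w(301,360),(-8.5,35,105)),(C,w(300,586),(-8.5,-35,105)),(C,w(176,346),(-50,35,75)),(C,w(177,560),(-50,-35,75))]
Q=fit(k,[530,-128,-.37])
P=[583,84,.083]
O=np.array([(301.2,116.7),(392.5,68.7),(235+163/4,65)])
f,b,m=[ray(C,p,125)[:2] for p in O]
print("front right corner",f,"back",b,"angle from short side",np.arctan2(*(b-f)[::-1]),np.hypot(*(b-f)),"rim dir",np.arctan2(*(m-f)[::-1])-np.pi/2)
for y in (.083,.1):
  for pt,q in (((-55,-130),f),((55,-130),b)):
    c,s=np.cos(y),np.sin(y);print(y,"centre",q-np.array([[c,-s],[s,c]])@pt)
E
```

```text
[ 5.31922e+02 -1.26751e+02 -3.86000e-01] [[0.4, 0.2], [-0.3, -0.1], [0.2, -0.7], [-0.1, 0.3], [-0.4, 0.3], [0.2, -0.0]]
front right corner [543.7 -49.1] back [649.2 -39. ] angle from short side 0.09544372222647841 105.98235702228932 rim dir 0.09320360190515564
0.083 centre [587.73304569  85.01223243]
0.083 centre [583.61172322  85.99271158]
0.1 centre [585.44688493  85.7413794 ]
0.1 centre [581.49642675  84.85970357]
```

{"method": "jog_arm", "body": {
  "targets": [
    {"turn":[0,0,-1],"slide":[0,5.5,-44],"claw":45},
    {"slide":[0,0,-40],"turn":[0,0,0],"claw":45},
    {"slide":[0,0,-40],"turn":[0,0,0],"claw":45},
    {"slide":[0,0,-25],"turn":[0,0,0],"claw":45},
    {"slide":[0,0,-15],"turn":[0,0,0],"claw":45}
  ]
}}

```text
t: 3.58
eef_pos: [532.1, -127.8, 81.8]
tcp_rot: [-3.14, 0.0, 1.183]
ft_force: [0.0, 0.7, 0.0]
opening: 0.448
grip_force: 0.0
```

{"method": "jog_arm", "body": {
  "targets": [
    {"turn":[0,0,0],"slide":[0,0,0],"claw":45},
    {"turn":[0,0,0],"slide":[0,0,0],"claw":45}
  ]
}}

```text
t: 3.82
eef_pos: [533.3, -127.3, 83.9]
tcp_rot: [3.14, -0.0, 1.184]
ft_force: [0.3, 0.1, -0.1]
opening: 0.449
grip_force: 0.0
```

{"method": "jog_arm", "body": {
  "targets": [
    {"turn":[0,0,0],"slide":[0,0,0],"claw":5},
    {"turn":[0,0,0],"slide":[0,0,0],"claw":5},
    {"turn":[0,0,0],"slide":[0,0,0],"claw":5},
    {"turn":[0,0,0],"slide":[0,0,0],"claw":5},
    {"turn":[0,0,0],"slide":[0,0,0],"claw":5}
  ]
}}

```text
t: 4.45
eef_pos: [532.9, -126.8, 83.0]
tcp_rot: [3.141, 0.0, 1.185]
ft_force: [-0.4, 0.4, -0.1]
opening: 0.058
grip_force: 0.0
```

```bash
python3 - <<'E'
from h import *
s=state();print(s["t"],s["eef_pos"],s["opening"],s["grip_force"],s["ft_force"])
a=read_camera("wrist");cv2.imwrite("pics/w2f.png",a["frame"])
b=read_camera("scene");print(proj(b,[532.4,-127,105]),proj(b,s["eef_pos"]))
x=cv2.resize(b["frame"][220:320,230:330],(400,400),interpolation=cv2.INTER_CUBIC)
y=cv2.resize(a["frame"][120:320,220:420],(400,400),interpolation=cv2.INTER_CUBIC)
cv2.imwrite("pics/w2.png",cv2.hconcat([x,y]))
E
```

```text
4.45 [ 532.91318589 -126.79939182   82.97924156] 0.05761595181607605 0.0 [-0.40522995  0.42807411 -0.10780719]
[289.23222737 268.9724829 ] [289.9841557  274.72515456]
```

View pics/w2.png

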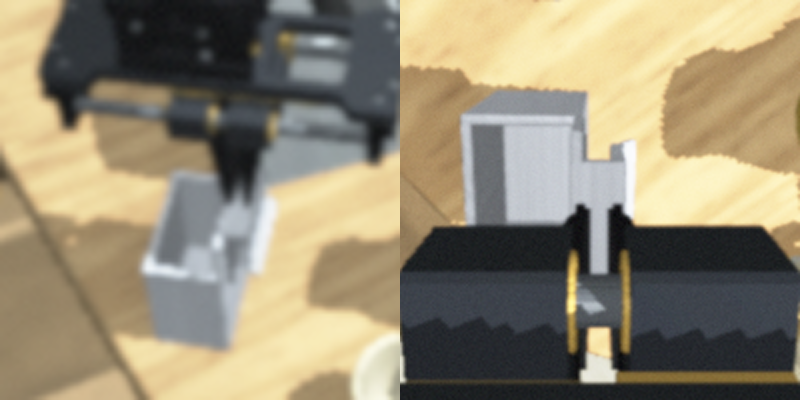

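```bash
python3 - <<'E'
from fit import *
s=state();p=s["eef_pos"]
a=read_camera("wrist");b=read_camera("scene");t=read_camera("top")
cu,su=np.cos(-.386),np.sin(-.386)
for dz in (0,30,60): print("tool",dz,"scene crop",(proj(b,p+[0,0,dz])-[230,220])*4,"wrist crop",(proj(a,p+[0,0,dz])-[220,120])*2+[400,0])
for X in [(9.5,25,105),(9.5,-25,105),(-8.5,35,105),(-8.5,-35,105),(-50,35,75),(-50,-35,75),(-50,-35,0),(-4.5,-35,0)]:
    W=[531.9+cu*X[0]-su*X[1],-126.8+su*X[0]+cu*X[1],X[2]]
    print(X,"scene",((proj(b,W)-[230,220])*4).round(),"wrist",((proj(a,W)-[220,120])*2+[400,0]).round())
x=cv2.resize(b["frame"][215:305,265:325],None,fx=6.5,fy=6.5,interpolation=cv2.INTER_CUBIC)
y=cv2.resize(t["frame"][205:275,370:430],None,fx=6.5,fy=6.5,interpolation=cv2.INTER_CUBIC)
y=cv2.copyMakeBorder(y,0,x.shape[0]-y.shape[0],0,0,0)
cv2.imwrite("pics/s2.png",cv2.hconcat([x,y]));print(s["t"],state()["grip_force"],state()["opening"])
E
```

```text
tool 0 scene crop [239.90088242 218.89669645] wrist crop [600.0065418  212.84744668]
tool 30 scene crop [236.92973135 186.6972602 ] wrist crop [600.41357418 244.27338608]
tool 60 scene crop [233.80458938 152.82896894] wrist crop [600.97916925 287.94154941]
(9.5, 25, 105) scene [261. 162.] wrist [628. 162.]
(9.5, -25, 105) scene [244. 235.] wrist [626. 306.]
(-8.5, 35, 105) scene [234. 145.] wrist [570. 130.]
(-8.5, -35, 105) scene [207. 247.] wrist [573. 333.]
(-50, 35, 75) scene [168. 168.] wrist [459. 115.]
(-50, -35, 75) scene [138. 269.] wrist [470. 292.]
(-50, -35, 0) scene [151. 341.] wrist [501. 225.]
(-4.5, -35, 0) scene [226. 351.] wrist [589. 225.]
4.55 0.0 0.04990660764906888
```

View pics/s2.png

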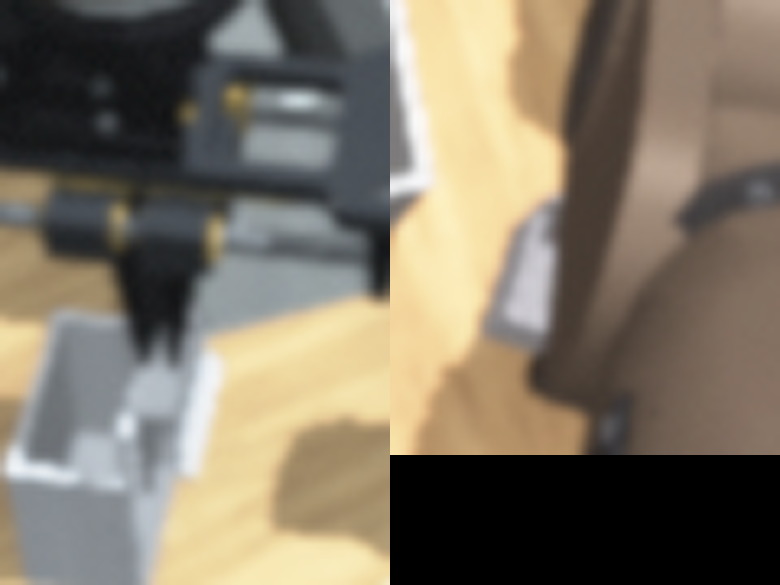

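The crown appears between the fingers, yet the opening reads 5% and the grip force is zero. I'll test by closing fully and feeling downward.

{"method": "jog_arm", "body": {
  "targets": [
    {"turn":[0,0,0],"slide":[0,0,0],"claw":0},
    {"turn":[0,0,0],"slide":[0,0,0],"claw":0},
    {"turn":[0,0,0],"slide":[0,0,0],"claw":0},
    {"turn":[0,0,0],"slide":[0,0,-1],"claw":0},
    {"turn":[0,0,0],"slide":[0,0,0],"claw":0}
  ]
}}

```text
t: 5.32
eef_pos: [532.9, -126.8, 81.9]
tcp_rot: [-3.142, 0.0, 1.185]
ft_force: [0.2, 0.6, 0.5]
opening: 0.003
grip_force: 0.0
```

```bash
python3 - <<'E'
from h import *
s=state();print(s)
E
```

```text
{'t': 5.325, 'joints': array([-3.54171543e-01,  5.15810026e-01,  1.85833886e+00, -2.08587402e-05,
        7.67492272e-01,  3.17993739e-02]), 'qvel': array([ 1.02009733e-03, -4.86474793e-04, -2.71633295e-03, -4.90245824e-05,
       -2.03332241e-04,  1.94232117e-03]), 'tau': array([-1.57114049e-03, -5.60694444e+01, -1.90371627e+01,  5.78303402e-02,
        1.56632799e-02,  7.03622163e-05]), 'eef_pos': array([ 532.86114332, -126.77622478,   81.87156423]), 'tcp_rot': array([-3.14154463e+00,  1.60170987e-05,  1.18484042e+00]), 'ft_force': array([0.18439092, 0.64620582, 0.51300377]), 'moment': array([-0.01724629, -0.01397056,  0.02496532]), 'grip_force': 0.0, 'opening': 0.0032423301201702746}
```

{"method": "jog_arm", "body": {
  "targets": [
    {"turn":[0,0,0],"slide":[0,0,30],"claw":0},
    {"turn":[0,0,0],"slide":[0,0,40],"claw":0},
    {"turn":[0,0,0],"slide":[0,0,0],"claw":0},
    {"turn":[0,0,0],"slide":[0,0,0],"claw":0}
  ]
}}

```text
t: 5.82
eef_pos: [532.6, -126.7, 151.5]
tcp_rot: [-3.141, 0.0, 1.185]
ft_force: [-0.4, 0.5, 0.4]
opening: 0.002
grip_force: 0.0
```

```bash
python3 - <<'E'
from h import *
s=state();p=s["eef_pos"];print(s["t"],p,s["ft_force"])
b=read_camera("scene");a=read_camera("wrist");cv2.imwrite("pics/s3f.png",b["frame"]);cv2.imwrite("pics/w3f.png",a["frame"]);np.savez("w3.npz",mtx=a["mtx"],R=a["R"],t=a["t"])
for z in (0,25,50): print("tip+",z,(proj(b,p+[0,0,z])-[265,215])*6,(proj(a,p+[0,0,z])-[270,150])*4+[360,0])
x=cv2.resize(b["frame"][215:305,265:325],None,fx=6,fy=6,interpolation=cv2.INTER_CUBIC)
y=cv2.resize(a["frame"][150:285,270:370],None,fx=4,fy=4,interpolation=cv2.INTER_CUBIC)
cv2.imwrite("pics/s3.png",cv2.hconcat([x,y]))
E
```

```text
5.825 [ 532.55448461 -126.67030933  151.45127296] [-0.43967388  0.47078506  0.44275501]
tip+ 0 [138.34018403 244.32917955] [560.87557185 306.37123472]
tip+ 25 [134.16050493 199.27120942] [561.44012277 357.56187566]
tip+ 50 [129.79069712 152.16360503] [562.17716792 424.39342725]
```

View pics/s3.png

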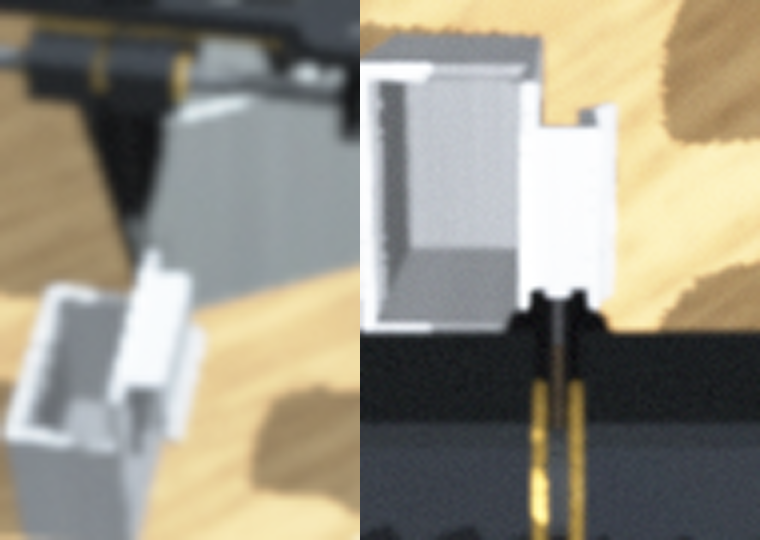

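{"method": "jog_arm", "body": {
  "targets": [
    {"turn":[0,0,0],"slide":[0,0,-35],"claw":0},
    {"turn":[0,0,0],"slide":[0,0,-7],"claw":0},
    {"turn":[0,0,0],"slide":[0,0,-3],"claw":0},
    {"turn":[0,0,0],"slide":[0,0,-3],"claw":0},
    {"turn":[0,0,0],"slide":[0,0,0],"claw":0}
  ]
}}

```text
t: 6.55
eef_pos: [533.1, -126.9, 104.3]
tcp_rot: [3.141, 0.0, 1.185]
ft_force: [-1.1, 0.1, -0.0]
opening: 0.003
grip_force: 0.0
```

```bash
python3 - <<'E'
from h import *
s=state();p=s["eef_pos"];print(s["t"],p,s["ft_force"])
for n in ("scene","wrist","top"):
    c=read_camera(n)
    for q in ("caddy","hook_gap"): print(n,q,[(r["conf"],r["xy"],ray(c,r["xy"],70)) for r in look_for(q,n)[:2]])
E
```

```text
6.55 [ 533.06682103 -126.86026569  104.34795581] [-1.089629    0.11405912 -0.0057753 ]
scene caddy [(0.56, [281.2, 282.4], array([ 510.7, -133.3,   70. ])), (0.29, [349.1, 282.6], array([ 660.2, -170.7,   70. ]))]
scene hook_gap [(0.78, [280.9, 282.9], array([ 509.8, -134.5,   70. ]))]
wrist caddy [(0.59, [293.6, 199.7], array([ 517.2, -107.9,   70. ])), (0.19, [333.1, 39.5], array([591.8,  -8. ,  70. ]))]
wrist hook_gap [(0.9, [292.2, 197.5], array([ 516.9, -105.7,   70. ])), (0.55, [331.1, 40.0], array([590.3,  -7.8,  70. ]))]
top caddy [(0.5, [390.7, 250.3], array([503.9, -86.5,  70. ]))]
top hook_gap [(0.47, [391.5, 249.0], array([506.9, -88.7,  70. ]))]
```

{"method": "jog_arm", "body": {
  "targets": [
    {"turn":[0,0,0],"slide":[0,0,-2],"claw":0},
    {"turn":[0,0,0],"slide":[0,0,-2],"claw":0},
    {"turn":[0,0,0],"slide":[0,0,-2],"claw":0}
  ]
}}

```text
t: 7.38
eef_pos: [532.8, -126.8, 97.7]
tcp_rot: [-3.142, 0.0, 1.185]
ft_force: [-0.9, 0.6, 0.5]
opening: 0.003
grip_force: 0.0
```

{"method": "jog_arm", "body": {
  "targets": [
    {"turn":[0,0,0],"slide":[0,0,-3],"claw":0},
    {"turn":[0,0,0],"slide":[0,0,-3],"claw":0}
  ]
}}

```text
t: 7.62
eef_pos: [532.9, -126.8, 91.7]
tcp_rot: [3.142, 0.0, 1.185]
ft_force: [-0.2, 0.2, 0.8]
opening: 0.006
grip_force: 0.0
```

```bash
ls -la; python3 - <<'E'
from h import *
s=state();print(s["t"],s["eef_pos"],s["ft_force"],s["joints"])
import cell;print([n for n in dir(cell) if n[0]!='_'])
E
```

```text
total 28
drwxr-xr-x  3 agent agent 4096 Dec  3 19:45 .
drwxr-xr-x 23 root  root  4096 Dec  3 19:37 ..
-rw-r--r--  1 agent agent  373 Dec  3 19:38 fit.py
-rw-r--r--  1 agent agent  270 Dec  3 19:38 h.py
drwxr-xr-x  2 agent agent 4096 Dec  3 19:45 pics
-rw-r--r--  1 agent agent  896 Dec  3 19:39 w1.npz
-rw-r--r--  1 agent agent  896 Dec  3 19:45 w3.npz
7.625 [ 532.87414893 -126.78741294   91.7216434 ] [-0.24140153  0.1855348   0.76538368] [-3.54178337e-01  5.01639711e-01  1.85002621e+00 -3.11475284e-05
  7.89909922e-01  3.17670098e-02]
['IKError', 'job_done', 'look_for', 'read_camera', 'state']
```

The closed fingers stand inside the crown with no contact. Next I'll check whether the pocket is solid, with a gentle push from its front.

{"method": "jog_arm", "body": {
  "targets": [
    {"turn":[0,0,0],"slide":[0,0,48],"claw":0},
    {"turn":[0,0,0],"slide":[-37,15,0],"claw":0},
    {"turn":[0,0,0],"slide":[-37,15,0],"claw":0},
    {"turn":[0,0,0],"slide":[0,0,-50],"claw":0},
    {"turn":[0,0,0],"slide":[0,0,-50],"claw":0}
  ]
}}

```text
t: 8.25
eef_pos: [459.3, -96.9, 39.6]
tcp_rot: [3.138, -0.0, 1.185]
ft_force: [1.1, -0.3, -0.9]
opening: 0.002
grip_force: 0.0
```

{"method": "jog_arm", "body": {
  "targets": [
    {"turn":[0,0,0],"slide":[9.3,-3.8,0],"claw":0},
    {"turn":[0,0,0],"slide":[4.6,-1.9,0],"claw":0},
    {"turn":[0,0,0],"slide":[3,-1.2,0],"claw":0},
    {"turn":[0,0,0],"slide":[3,-1.2,0],"claw":0}
  ]
}}

```text
t: 8.75
eef_pos: [479.5, -105.2, 41.1]
tcp_rot: [3.14, -0.0, 1.185]
ft_force: [-1.1, 0.2, -0.0]
opening: 0.006
grip_force: 0.0
```

{"method": "jog_arm", "body": {
  "targets": [
    {"turn":[0,0,0],"slide":[3,-1.2,0],"claw":0},
    {"turn":[0,0,0],"slide":[3,-1.2,0],"claw":0}
  ]
}}

```text
t: 9.0
eef_pos: [484.2, -107.0, 40.4]
tcp_rot: [-3.14, 0.0, 1.185]
ft_force: [-10.6, 4.3, 18.3]
opening: 0.004
grip_force: 9.5
```

```bash
python3 - <<'E'
from h import *
s=state();print(s["t"],s["eef_pos"],s["ft_force"])
a=read_camera("wrist");b=read_camera("scene");cv2.imwrite("pics/w4f.png",a["frame"]);cv2.imwrite("pics/s4f.png",b["frame"])
d=cv2.absdiff(b["frame"],cv2.imread("pics/scene1.png")).max(2)[275:310,262:300]
print((d>40).astype(int).sum(1))
E
```

```text
9.0 [ 484.17548233 -107.02934148   40.37271015] [-10.59604282   4.31760509  18.29520532]
[15 14 13 12 11 11  8  7  5  5  4  7  5  2  0  0  0  0  0  0  0  0  0  0
  0  0  0  0  0  0  0  0  0  0  0]
```

{"method": "jog_arm", "body": {
  "targets": [
    {"turn":[0,0,0],"slide":[0,0,0],"claw":0}
  ]
}}

```text
t: 9.22
eef_pos: [483.9, -106.9, 40.3]
tcp_rot: [-3.14, 0.0, 1.185]
ft_force: [-5.5, 2.1, 8.5]
opening: 0.008
grip_force: 5.6
```

```bash
python3 - <<'E'
from h import *
s=state();p=s["eef_pos"];print(s["t"],p,s["ft_force"],s["moment"],s["grip_force"])
b=read_camera("scene");o=cv2.imread("pics/scene1.png");f=b["frame"]
a=read_camera("wrist");cv2.imwrite("pics/w5f.png",a["frame"])
m=lambda i:i[276:310,262:300]
print(cv2.phaseCorrelate(np.float32(m(o).mean(2)),np.float32(m(f).mean(2)),cv2.createHanningWindow((38,34),cv2.CV_32F)))
x=cv2.resize(f[215:310,240:320],None,fx=4.5,fy=4.5,interpolation=cv2.INTER_CUBIC)
y=cv2.resize(a["frame"][120:263,250:362],None,fx=3,fy=3,interpolation=cv2.INTER_CUBIC)[:428]
cv2.imwrite("pics/x5.png",cv2.hconcat([x[:427],y[:427]]))
print((proj(b,p)-[240,215])*4.5,(proj(a,p)-[250,120])*3+[360,0])
E
```

```text
9.225 [ 483.94512435 -106.90585418   40.33215896] [-5.53842638  2.06828283  8.49731157] [0.30187945 0.86339136 0.00435818] 5.646652809809893
((1.3520447733047796, -0.3537830621851512), 0.815811671813329)
[130.74141474 304.94658752] [569.94730458 319.2762587 ]
```

View pics/x5.png

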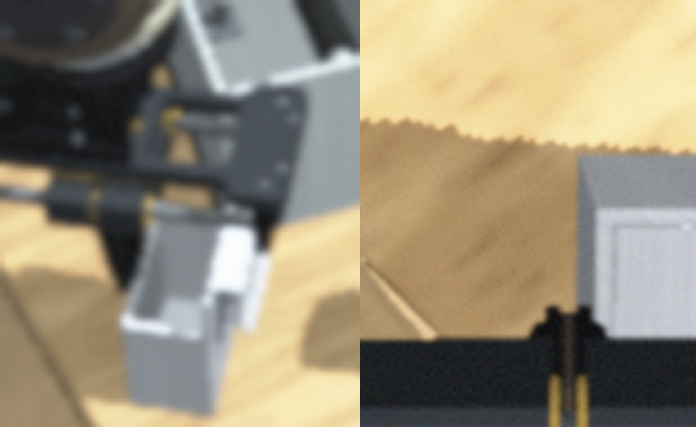

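{"method": "jog_arm", "body": {
  "targets": [
    {"turn":[0,0,0],"slide":[-14,6,0],"claw":0},
    {"turn":[0,0,0],"slide":[0,0,60],"claw":45},
    {"turn":[0,0,0],"slide":[20,-10,55],"claw":45},
    {"turn":[0,0,0],"slide":[20,-10,50],"claw":45},
    {"turn":[0,0,1],"slide":[21,-10.5,41],"claw":45}
  ]
}}

```text
t: 9.95
eef_pos: [531.8, -131.8, 248.2]
tcp_rot: [3.14, -0.0, 1.203]
ft_force: [0.1, 0.2, -0.6]
opening: 0.367
grip_force: 0.0
```

{"method": "jog_arm", "body": {
  "targets": [
    {"turn":[0,0,0],"slide":[0,0,0],"claw":45},
    {"turn":[0,0,0],"slide":[0,0,0],"claw":45}
  ]
}}

```text
t: 10.2
eef_pos: [530.7, -131.3, 244.8]
tcp_rot: [-3.14, 0.0, 1.202]
ft_force: [0.8, 1.4, -0.1]
opening: 0.446
grip_force: 0.0
```

```bash
cat > align.py <<'E'
from h import *
from scipy.optimize import minimize
# caddy displacement since w1: warp of crown/pocket by matching edges
def run():
    s=state();print(s["t"],s["eef_pos"],s["tcp_rot"],s["ft_force"])
    a=read_camera("wrist");o=cv2.imread("pics/w1.png");C=dict(np.load("w1.npz"));cv2.imwrite("pics/w6f.png",a["frame"])
    g=lambda i:cv2.GaussianBlur(i,(0,0),.8).astype(np.float32).mean(2)
    go,ga=g(o),g(a["frame"])
    for (z,nm,(x0,x1,y0,y1)) in ((90,"caddy",(270,332,143,215)),(125,"box corner",(285,345,75,125))):
        W=np.eye(2,3,dtype=np.float32)
        # map patch in old -> new
        tpl=go[y0:y1,x0:x1];W[:,2]=(x0,y0)
        cc,W=cv2.findTransformECC(tpl,ga,W,cv2.MOTION_EUCLIDEAN,(3,200,1e-6),None,3)
        c0=np.array([x0+x1,y0+y1])/2;h=np.array([(x1-x0)/2,(y1-y0)/2])
        c1=W@np.r_[h,1]
        print(nm,"cc",round(cc,3),"old",ray(C,c0,z),"new",ray(a,c1,z),"imrot",np.arctan2(W[1,0],W[0,0]).round(4),c1-c0)
E
python3 -c "from align import *;run()"
```

```text
10.2 [ 530.71667304 -131.33024226  244.81640921] [-3.13986621e+00  7.45386776e-06  1.20214508e+00] [ 0.76829331  1.42345507 -0.13161848]
caddy cc 0.997 old [ 514.1 -116.2   90. ] new [ 513.8 -116.    90. ] imrot 0.0063 [1.56462249 0.53075499]
box corner cc 0.997 old [563.7 -38.7 125. ] new [563.6 -38.6 125. ] imrot -0.002 [2.17462503 0.19221597]
```

{"method": "jog_arm", "body": {
  "targets": [
    {"turn":[0,0,-1],"slide":[1.7,4.3,-55],"claw":45},
    {"slide":[0,0,-50],"turn":[0,0,0],"claw":45},
    {"slide":[0,0,-45],"turn":[0,0,0],"claw":45},
    {"slide":[0,0,-15],"turn":[0,0,0],"claw":45},
    {"slide":[0,0,-15],"turn":[0,0,0],"claw":45}
  ]
}}

```text
t: 10.88
eef_pos: [533.6, -127.5, 65.7]
tcp_rot: [3.141, -0.0, 1.185]
ft_force: [-0.1, -1.0, 0.2]
opening: 0.45
grip_force: 0.0
```

{"method": "jog_arm", "body": {
  "targets": [
    {"turn":[0,0,0],"slide":[0,0,-5],"claw":45},
    {"turn":[0,0,0],"slide":[0,0,-5],"claw":45}
  ]
}}

```text
t: 11.12
eef_pos: [534.0, -127.6, 56.6]
tcp_rot: [3.14, -0.0, 1.185]
ft_force: [0.3, 0.6, -0.1]
opening: 0.449
grip_force: 0.0
```

{"method": "jog_arm", "body": {
  "targets": [
    {"turn":[0,0,0],"slide":[0,0,-4],"claw":30},
    {"turn":[0,0,0],"slide":[0,0,0],"claw":20},
    {"turn":[0,0,0],"slide":[0,0,0],"claw":10},
    {"turn":[0,0,0],"slide":[0,0,0],"claw":5},
    {"turn":[0,0,0],"slide":[0,0,0],"claw":5}
  ]
}}

```text
t: 11.75
eef_pos: [533.4, -127.4, 52.2]
tcp_rot: [3.141, 0.0, 1.185]
ft_force: [-1.5, 1.0, 5.3]
opening: 0.189
grip_force: 29.9
```

Gripped at last: 18 mm opening, 30 N. So the fingers really end well short of the reported TCP, and I'll allow for that. Lifting now.

{"method": "jog_arm", "body": {
  "targets": [
    {"turn":[0,0,0],"slide":[0,0,15],"claw":5},
    {"turn":[0,0,0],"slide":[0,0,35],"claw":5},
    {"turn":[0,0,0],"slide":[0,0,40],"claw":5},
    {"turn":[0,0,0],"slide":[0,0,0],"claw":5}
  ]
}}

```text
t: 12.25
eef_pos: [534.9, -128.0, 145.2]
tcp_rot: [3.136, -0.0, 1.185]
ft_force: [0.5, -0.1, -3.3]
opening: 0.189
grip_force: 29.9
```

```bash
python3 - <<'E'
from h import *
s=state();p=s["eef_pos"];print(s["t"],p,s["tcp_rot"],s["ft_force"],s["grip_force"],s["opening"])
a=read_camera("wrist");b=read_camera("scene");cv2.imwrite("pics/w7f.png",a["frame"]);cv2.imwrite("pics/s7f.png",b["frame"])
np.savez("w7.npz",mtx=a["mtx"],R=a["R"],t=a["t"])
for n in("scene","wrist"):print([(r["conf"],r["xy"]) for r in look_for("caddy",n)])
# crown corners predicted if caddy rose 90 rigidly; compare images with pocket-edge template from w-frames
E
```

```text
12.25 [ 534.87807913 -127.96314595  145.20557731] [ 3.13563651e+00 -2.03532859e-04  1.18487852e+00] [ 0.46912831 -0.0524787  -3.27707496] 29.949251040816307 0.18851800390128637
[(0.6, [277.6, 260.4])]
[(0.92, [295.9, 211.5])]
```

{"method": "jog_arm", "body": {
  "targets": [
    {"turn":[0,0,9.1],"slide":[-6,0,0],"claw":5},
    {"turn":[0,0,9.1],"slide":[-5,0,0],"claw":5},
    {"turn":[0,0,9.1],"slide":[0,30,0],"claw":5},
    {"turn":[0,0,0],"slide":[0,45,0],"claw":5},
    {"turn":[0,0,0],"slide":[0,43.5,-10],"claw":5}
  ]
}}

```text
t: 13.08
eef_pos: [522.3, -7.9, 131.2]
tcp_rot: [-3.141, -0.0, 1.661]
ft_force: [1.2, 0.2, -2.9]
opening: 0.188
grip_force: 29.9
```

{"method": "jog_arm", "body": {
  "targets": [
    {"turn":[0,0,0],"slide":[0,0,-10],"claw":5},
    {"turn":[0,0,0],"slide":[0,0,0],"claw":5},
    {"turn":[0,0,0],"slide":[0,0,0],"claw":5}
  ]
}}

```text
t: 13.45
eef_pos: [522.6, -9.9, 121.8]
tcp_rot: [-3.141, 0.0, 1.66]
ft_force: [0.4, 0.8, -1.5]
opening: 0.189
grip_force: 30.0
```

```bash
python3 - <<'E'
from h import *
P=[]
for i in range(6):
    s=state();P.append(np.r_[s["eef_pos"],s["ft_force"]]);a=read_camera("wrist")
print(s["t"],np.round(P,1),s["tcp_rot"])
cv2.imwrite("pics/w8f.png",a["frame"])
# front edge of the right part of the rim: predicted location in wrist picture and gradient peaks across it
h=a["frame"].mean(2)
for y in (-125,-120,-115,118,-60,-50,-40,-30):
    q=[proj(a,[543.7+.996*(x+2.5)-.09*(y+130),-49.1+.09*(x+2.5)+.996*(y+130),125]) for x in (-12,-2.5,2.5,12)]
    n=40;xy=np.array([q[0]+(q[3]-q[0])*k/(n-1) for k in range(n)],np.float32)
    v=cv2.remap(h.astype(np.float32),xy[None,:,0],xy[None,:,1],1)[0]
    print(y,q[1].round(),v.round().astype(int)[::2])
E
```

```text
13.7 [[ 5.226e+02 -9.900e+00  1.218e+02  4.000e-01  8.000e-01 -1.500e+00]
 [ 5.226e+02 -9.900e+00  1.220e+02  9.000e-01  1.000e-01 -2.000e+00]
 [ 5.226e+02 -9.800e+00  1.221e+02  2.000e-01  1.000e-01 -2.100e+00]
 [ 5.227e+02 -9.700e+00  1.222e+02 -1.300e+00 -1.000e-01 -2.600e+00]
 [ 5.226e+02 -9.600e+00  1.222e+02 -3.000e-01  2.000e-01 -2.400e+00]
 [ 5.226e+02 -9.500e+00  1.222e+02  6.000e-01 -1.000e-01 -2.800e+00]] [3.14110871e+00 1.36324665e-04 1.66048671e+00]
-125 [343. 274.] [ 99 101  98 102  99 101  99 100  99 100  99 102 100  98 105 149 162  78
  43  47]
-120 [343. 268.] [100 105 101 103 102 103 105 102 103 103 102 105 102 100 113 149 139  61
  47  43]
-115 [343. 262.] [ 92  92  92  89  93  89  88  90  89  89  92  91  89  96 122 141  95  50
  66  73]
118 [ 351. -133.] [0 0 0 0 0 0 0 0 0 0 0 0 0 0 0 0 0 0 0 0]
-60 [344. 189.] [110  49  77 106 111 108 112 155 243 253 254 237 193 196 202 201 197 198
 198 196]
-50 [345. 174.] [120  45  75 108 110 110 113 155 239 253 254 245 203 221 250 222 200 199
 200 200]
-40 [345. 160.] [126  47  74 108 109 109 110 154 236 253 254 242 172 168 172 174 174 172
 173 173]
-30 [345. 145.] [122  44  75 107 111 112 112 137 235 253 254 236 124  99 102 104 104 102
 101 101]
```

{"method": "jog_arm", "body": {
  "targets": [
    {"turn":[0,0,0],"slide":[10,1,0],"claw":5},
    {"turn":[0,0,0],"slide":[10,1,0],"claw":5},
    {"turn":[0,0,0],"slide":[0,0,0],"claw":5},
    {"turn":[0,0,0],"slide":[0,0,-10],"claw":5},
    {"turn":[0,0,0],"slide":[0,0,-8],"claw":5}
  ]
}}

```text
t: 14.38
eef_pos: [542.1, -6.9, 103.1]
tcp_rot: [-3.141, -0.0, 1.661]
ft_force: [-0.2, 0.4, -2.7]
opening: 0.192
grip_force: 30.0
```

{"method": "jog_arm", "body": {
  "targets": [
    {"turn":[0,0,0],"slide":[0,0,-6],"claw":5},
    {"turn":[0,0,0],"slide":[0,0,0],"claw":5},
    {"turn":[0,0,0],"slide":[0,0,0],"claw":5}
  ]
}}

```text
t: 14.75
eef_pos: [542.6, -7.0, 98.1]
tcp_rot: [3.141, 0.0, 1.661]
ft_force: [-0.7, -0.5, -1.5]
opening: 0.186
grip_force: 30.0
```

{"method": "jog_arm", "body": {
  "targets": [
    {"turn":[0,0,0],"slide":[0,0,-8],"claw":5},
    {"turn":[0,0,0],"slide":[0,0,-7],"claw":5},
    {"turn":[0,0,0],"slide":[0,0,-3],"claw":5},
    {"turn":[0,0,0],"slide":[0,0,0],"claw":5}
  ]
}}

```text
t: 15.25
eef_pos: [542.4, -7.0, 79.6]
tcp_rot: [-3.141, -0.0, 1.661]
ft_force: [0.5, -0.1, -2.8]
opening: 0.187
grip_force: 30.0
```

{"method": "jog_arm", "body": {
  "targets": [
    {"turn":[0,0,0],"slide":[0,0,-1.5],"claw":5},
    {"turn":[0,0,0],"slide":[0,0,0],"claw":5}
  ]
}}

```text
t: 15.5
eef_pos: [542.5, -7.0, 78.5]
tcp_rot: [3.141, 0.0, 1.661]
ft_force: [0.8, -0.1, -2.8]
opening: 0.189
grip_force: 30.0
```

{"method": "jog_arm", "body": {
  "targets": [
    {"turn":[0,0,0],"slide":[0,0,-1.5],"claw":5},
    {"turn":[0,0,0],"slide":[0,0,0],"claw":5}
  ]
}}

```text
t: 15.75
eef_pos: [542.6, -7.0, 77.4]
tcp_rot: [3.141, 0.0, 1.661]
ft_force: [-1.1, 0.2, 3.3]
opening: 0.187
grip_force: 30.0
```

{"method": "jog_arm", "body": {
  "targets": [
    {"turn":[0,0,0],"slide":[0,0,-1],"claw":5},
    {"turn":[0,0,0],"slide":[0,0,0],"claw":5}
  ]
}}

```text
t: 16.0
eef_pos: [542.7, -7.0, 77.3]
tcp_rot: [3.14, 0.0, 1.661]
ft_force: [-5.2, 0.8, 16.2]
opening: 0.188
grip_force: 30.0
```

{"method": "jog_arm", "body": {
  "targets": [
    {"turn":[0,0,0],"slide":[0,0,1],"claw":5},
    {"turn":[0,0,0],"slide":[0,0,0],"claw":30},
    {"turn":[0,0,0],"slide":[0,0,0],"claw":40},
    {"turn":[0,0,0],"slide":[0,0,0],"claw":40},
    {"turn":[0,0,0],"slide":[0,0,0],"claw":40}
  ]
}}

```text
t: 16.62
eef_pos: [542.5, -7.0, 76.9]
tcp_rot: [3.142, -0.0, 1.661]
ft_force: [0.8, -0.1, 0.4]
opening: 0.396
grip_force: 0.0
```

{"method": "jog_arm", "body": {
  "targets": [
    {"turn":[0,0,0],"slide":[0,0,15],"claw":40},
    {"turn":[0,0,0],"slide":[0,0,30],"claw":40},
    {"turn":[0,0,0],"slide":[0,0,40],"claw":40},
    {"turn":[0,0,0],"slide":[0,0,40],"claw":0},
    {"turn":[0,0,0],"slide":[0,0,0],"claw":0}
  ]
}}

```text
t: 17.25
eef_pos: [543.7, -7.1, 205.7]
tcp_rot: [3.136, 0.001, 1.661]
ft_force: [-0.0, -0.4, 0.3]
opening: 0.245
grip_force: 0.0
```

```bash
python3 - <<'E'
from h import *
s=state();print(s["t"],s["eef_pos"],s["ft_force"])
a=read_camera("wrist");cv2.imwrite("pics/w9f.png",a["frame"])
h=a["frame"].mean(2).astype(np.float32)
W=lambda x,y,z:proj(a,[543.4+.996*(x+2.5)-.09*(y+130),-49.1+.09*(x+2.5)+.996*(y+130),z])
def prof(p0,p1,z,n=41):
    q=np.float32([W(*(np.array(p0)+(np.array(p1)-p0)*k/(n-1)),z) for k in range(n)])
    return cv2.remap(h,q[None,:,0],q[None,:,1],1)[0].astype(int),q[0].round(),q[-1].round()
print("along x at y=-88, z130, x -20..20",*prof((-20,-88),(20,-88),130))
for x in (0,-6.5): print("along y x=",x,"z130, -128..-48",*prof((x,-128),(x,-48),130,81))
E
```

```text
17.25 [543.66285316  -7.10573668 205.66725253] [-0.01774707 -0.41408588  0.32220333]
along x at y=-88, z130, x -20..20 [185 183 184 186 185 185 185 186 186 187 187 200 231 247 250 251 250 250
 249 248 249 249 249 249 248 249 249 250 248 243 239 240 229 194 161 158
 159 157 156 158 156] [297. 201.] [337. 201.]
along y x= 0 z130, -128..-48 [199 208 222 234 239 240 240 240 239 241 240 241 241 242 242 243 246 247
 247 247 247 248 248 248 248 248 248 247 247 248 248 248 248 248 248 249
 249 249 249 249 249 249 249 249 249 249 249 249 249 249 249 249 249 249
 249 249 249 249 250 250 249 250 250 249 245 222 179 209 241 245 246 246
 246 245 245 245 245 245 245 245 245] [317. 239.] [317. 160.]
along y x= -6.5 z130, -128..-48 [205 204 200 196 195 207 232 248 250 250 250 250 250 250 250 250 250 250
 250 250 250 249 249 249 249 250 249 250 249 249 250 250 250 251 251 250
 249 249 249 249 249 250 250 250 250 250 249 250 250 249 249 249 248 248
 247 247 247 247 248 248 249 250 250 250 250 248 247 247 246 246 247 247
 247 246 240 204 152 138 141 135 127] [311. 239.] [310. 160.]
```

The caddy hangs well: crown x −8..9.5, centred at y = −88 on the rim. Now I'll move to its right with the fingers closed.

{"method": "jog_arm", "body": {
  "targets": [
    {"turn":[0,0,0],"slide":[-5,-32,0],"claw":0},
    {"turn":[0,0,0],"slide":[-5,-31,0],"claw":0},
    {"turn":[0,0,0],"slide":[0,0,-50],"claw":0},
    {"turn":[0,0,0],"slide":[0,0,-50],"claw":0},
    {"turn":[0,0,0],"slide":[0,0,-35],"claw":0}
  ]
}}

```text
t: 17.92
eef_pos: [531.1, -69.8, 64.3]
tcp_rot: [-3.139, -0.001, 1.661]
ft_force: [0.1, -0.6, 0.2]
opening: 0.005
grip_force: 0.0
```

{"method": "jog_arm", "body": {
  "targets": [
    {"turn":[0,0,0],"slide":[0,0,0],"claw":0},
    {"turn":[0,0,0],"slide":[0,0,0],"claw":0}
  ]
}}

```text
t: 18.18
eef_pos: [532.8, -70.0, 67.8]
tcp_rot: [3.141, 0.0, 1.661]
ft_force: [-0.0, 0.5, 0.6]
opening: 0.004
grip_force: 0.0
```

{"method": "jog_arm", "body": {
  "targets": [
    {"turn":[0,0,0],"slide":[-0.5,6,-2],"claw":0},
    {"turn":[0,0,0],"slide":[-0.5,5,0],"claw":0},
    {"turn":[0,0,0],"slide":[-0.4,4,0],"claw":0},
    {"turn":[0,0,0],"slide":[-0.4,4,0],"claw":0},
    {"turn":[0,0,0],"slide":[-0.4,4,0],"claw":0}
  ]
}}

```text
t: 18.8
eef_pos: [530.4, -46.8, 65.1]
tcp_rot: [3.141, 0.0, 1.661]
ft_force: [-0.1, -1.7, 1.5]
opening: 0.003
grip_force: 1.1
```

```bash
cat > where.py <<'E'
from h import *
def where():
    s=state();p=s["eef_pos"];d=p[:2]-[543.4,-49.1]
    print(round(s["t"],2),"rim xy of TCP",(np.array([[.996,.09],[-.09,.996]])@d-[2.5,130]).round(1),p.round(1),s["ft_force"].round(1),s["grip_force"])
    for n in("wrist","scene"):
        a=read_camera(n);h=a["frame"].mean(2).astype(np.float32);cv2.imwrite(f"pics/{n}_{s['t']:.2f}.png",a["frame"])
        for x in (0,-6.5):
            q=np.float32([proj(a,[543.4+.996*(x+2.5)-.09*(y+130),-49.1+.09*(x+2.5)+.996*(y+130),130]) for y in range(-128,70,2)])
            v=cv2.remap(h,q[None,:,0],q[None,:,1],1)[0].astype(int);print(n,x,*v)
E
python3 -c "from where import *;where()"
```

```text
18.8 rim xy of TCP [ -15.3 -126.6] [530.4 -46.8  65.1] [-0.1 -1.7  1.5] 1.0879222489893436
wrist 0 45 51 86 62 55 34 34 33 35 35 40 178 180 206 208 211 211 212 214 213 216 216 217 219 220 219 222 221 223 224 225 226 227 226 227 231 255 235 231 254 254 254 254 254 253 254 254 254 254 253 253 253 253 253 253 253 253 253 253 253 253 0 0 0 0 0 0 0 0 0 0 0 0 0 0 0 0 0 0 0 0 0 0 0 0 0 0 0 0 0 0 0 0 0 0 0 0 0 0
wrist -6.5 46 47 81 61 55 35 34 38 35 35 40 203 208 214 214 215 215 217 219 218 219 220 222 220 222 221 224 223 223 225 225 226 226 227 253 255 255 255 255 255 255 255 212 108 105 107 108 105 107 103 107 105 105 105 104 100 103 104 102 102 102 0 0 0 0 0 0 0 0 0 0 0 0 0 0 0 0 0 0 0 0 0 0 0 0 0 0 0 0 0 0 0 0 0 0 0 0 0 0
scene 0 124 113 98 82 68 56 50 48 52 57 60 65 72 79 86 87 88 85 80 74 71 69 67 64 59 54 49 47 46 41 36 32 30 32 34 39 47 58 65 71 67 59 48 35 31 30 36 41 45 45 42 38 32 28 27 25 24 23 23 22 22 22 24 25 25 26 27 28 30 36 46 58 73 87 98 106 107 106 96 87 78 69 64 60 58 57 55 53 51 49 48 48 49 51 52 52 52 51 49
scene -6.5 32 28 26 27 30 34 38 45 52 57 60 61 64 68 75 82 85 85 81 77 74 74 75 71 66 58 51 47 44 40 36 32 30 30 33 36 40 44 47 46 43 37 32 26 22 22 23 24 26 27 28 26 26 25 25 25 24 22 21 22 21 20 20 22 22 22 22 24 25 27 30 36 44 59 73 86 99 102 105 98 91 82 72 66 61 58 57 55 54 53 54 56 59 62 62 63 60 57 52
```

{"method": "jog_arm", "body": {
  "targets": [
    {"turn":[0,0,0],"slide":[-0.4,5,0],"claw":0},
    {"turn":[0,0,0],"slide":[-0.4,5,0],"claw":0},
    {"turn":[0,0,0],"slide":[-0.4,5,0],"claw":0},
    {"turn":[0,0,0],"slide":[-0.5,5,0],"claw":0},
    {"turn":[0,0,0],"slide":[-0.5,5,0],"claw":0}
  ]
}}

```text
t: 19.52
eef_pos: [528.0, -21.6, 64.9]
tcp_rot: [3.142, -0.0, 1.661]
ft_force: [-0.8, -1.3, 0.6]
opening: 0.003
grip_force: 0.9
```

{"method": "jog_arm", "body": {
  "targets": [
    {"turn":[0,0,0],"slide":[-0.4,5,0],"claw":0},
    {"turn":[0,0,0],"slide":[-0.4,5,0],"claw":0},
    {"turn":[0,0,0],"slide":[-0.4,5,0],"claw":0}
  ]
}}

```text
t: 19.9
eef_pos: [526.8, -6.7, 64.9]
tcp_rot: [3.142, 0.0, 1.661]
ft_force: [-0.7, -2.1, 0.4]
opening: 0.007
grip_force: 0.8
```

{"method": "jog_arm", "body": {
  "targets": [
    {"turn":[0,0,0],"slide":[-0.4,4,0],"claw":0},
    {"turn":[0,0,0],"slide":[-0.4,4,0],"claw":0}
  ]
}}

```text
t: 20.15
eef_pos: [525.8, 1.2, 64.9]
tcp_rot: [-3.141, 0.0, 1.662]
ft_force: [-1.2, -3.5, -0.9]
opening: 0.004
grip_force: 1.6
```

{"method": "jog_arm", "body": {
  "targets": [
    {"turn":[0,0,0],"slide":[-0.4,4,0],"claw":0},
    {"turn":[0,0,0],"slide":[-0.4,4,0],"claw":0}
  ]
}}

```text
t: 20.4
eef_pos: [525.1, 9.1, 64.8]
tcp_rot: [-3.141, 0.0, 1.661]
ft_force: [-0.7, -3.1, -1.3]
opening: 0.003
grip_force: 1.8
```

{"method": "jog_arm", "body": {
  "targets": [
    {"turn":[0,0,0],"slide":[-0.4,4,0],"claw":0},
    {"turn":[0,0,0],"slide":[-0.4,4,0],"claw":0},
    {"turn":[0,0,0],"slide":[-0.3,4,0],"claw":0}
  ]
}}

```text
t: 20.78
eef_pos: [524.1, 21.3, 64.9]
tcp_rot: [-3.141, -0.0, 1.661]
ft_force: [-2.5, -3.2, -1.5]
opening: 0.005
grip_force: 1.5
```

{"method": "jog_arm", "body": {
  "targets": [
    {"turn":[0,0,0],"slide":[-0.4,4,0],"claw":0},
    {"turn":[0,0,0],"slide":[-0.4,4,0],"claw":0},
    {"turn":[0,0,0],"slide":[-0.3,4,0],"claw":0}
  ]
}}

```text
t: 21.15
eef_pos: [523.0, 33.3, 65.0]
tcp_rot: [3.142, -0.0, 1.661]
ft_force: [-1.4, -3.2, -0.5]
opening: 0.006
grip_force: 1.5
```

```bash
python3 -c "from where import *;where()" | cut -c1-420
```

```text
21.15 rim xy of TCP [-15.4 -46.1] [523.   33.3  65. ] [-1.4 -3.2 -0.5] 1.491413963958621
wrist 0 9 15 17 17 20 17 19 21 17 17 18 19 19 18 16 20 18 19 15 21 41 35 36 36 37 33 34 34 35 90 114 45 47 47 44 47 45 45 47 46 45 47 80 69 57 40 37 36 36 34 33 175 199 199 209 210 211 213 213 213 216 217 217 216 220 219 221 222 223 224 223 226 226 226 227 253 255 252 208 253 253 253 253 253 253 253 253 253 253 252 252 252 252 252 252 252 252 252 252
wrist -6.5 12 18 15 15 17 20 20 17 19 17 17 18 18 17 14 14 20 14 22 21 41 38 32 36 36 34 33 34 34 90 110 46 47 44 47 47 46 49 44 43 46 44 55 68 58 35 36 36 32 37 35 116 132 202 217 219 218 219 220 220 222 222 223 224 224 225 227 226 228 227 228 230 229 229 241 254 255 253 180 179 176 173 151 104 106 105 105 105 105 104 104 105 105 105 106 103 102 103 104
scene 0 215 211 206 202 204 205 202 202 204 206 201 199 202 207 210 203 199 199 201 198 195 195 197 202 196 195 197 202 206 201 197 198 202 203 196 183 169 154 142 129 120 112 105 97 86 74 62 53 46 44 44 46 50 54 57 61 67 73 81 82 81 79 74 69 64 62 64 65 64 62 58 52 48 44 43 41 36 32 30 28 29 31 37 44 50 55 57 55 50 43 36 30 24 27 29 35 41 45 45
scene -6.5 107 106 106 107 108 108 106 107 108 108 107 106 107 108 108 106 107 108 108 108 107 107 107 106 104 102 99 96 93 89 85 82 78 73 64 56 51 47 42 36 30 28 27 25 23 23 25 28 31 36 40 46 50 54 57 58 61 65 70 74 76 77 76 73 71 72 73 74 73 66 60 53 47 46 44 40 37 33 30 30 30 32 34 37 40 42 42 39 35 30 27 24 22 21 21 22 23 24 24
```

{"method": "jog_arm", "body": {
  "targets": [
    {"turn":[0,0,0],"slide":[-0.4,4,0],"claw":0},
    {"turn":[0,0,0],"slide":[-0.4,4,0],"claw":0},
    {"turn":[0,0,0],"slide":[-0.3,4,0],"claw":0},
    {"turn":[0,0,0],"slide":[-0.3,3,0],"claw":0}
  ]
}}

```text
t: 21.75
eef_pos: [521.7, 48.2, 65.0]
tcp_rot: [3.141, 0.0, 1.661]
ft_force: [0.2, -4.8, -0.2]
opening: 0.003
grip_force: 2.1
```

{"method": "jog_arm", "body": {
  "targets": [
    {"turn":[0,0,0],"slide":[-0.3,3,0],"claw":0},
    {"turn":[0,0,0],"slide":[-0.2,2,0],"claw":0}
  ]
}}

```text
t: 22.0
eef_pos: [521.1, 53.1, 65.0]
tcp_rot: [3.142, 0.0, 1.661]
ft_force: [-0.8, -4.9, 1.2]
opening: 0.005
grip_force: 2.3
```

{"method": "jog_arm", "body": {
  "targets": [
    {"turn":[0,0,0],"slide":[-0.2,2,0],"claw":0},
    {"turn":[0,0,0],"slide":[-0.2,2,0],"claw":0}
  ]
}}

```text
t: 22.25
eef_pos: [520.8, 57.1, 65.0]
tcp_rot: [3.142, 0.0, 1.661]
ft_force: [-1.0, -5.3, 2.4]
opening: 0.004
grip_force: 2.5
```

{"method": "jog_arm", "body": {
  "targets": [
    {"turn":[0,0,0],"slide":[-0.2,2,0],"claw":0},
    {"turn":[0,0,0],"slide":[0,1,0],"claw":0}
  ]
}}

```text
t: 22.5
eef_pos: [520.5, 59.9, 65.0]
tcp_rot: [-3.142, 0.0, 1.661]
ft_force: [-0.2, -6.3, 3.2]
opening: 0.003
grip_force: 3.3
```

{"method": "jog_arm", "body": {
  "targets": [
    {"turn":[0,0,0],"slide":[-0.2,1,0],"claw":0},
    {"turn":[0,0,0],"slide":[0,1,0],"claw":0}
  ]
}}

```text
t: 22.75
eef_pos: [520.4, 61.8, 65.0]
tcp_rot: [3.142, 0.0, 1.661]
ft_force: [1.9, -4.6, 2.4]
opening: 0.003
grip_force: 2.3
```

{"method": "jog_arm", "body": {
  "targets": [
    {"turn":[0,0,0],"slide":[-0.2,1,0],"claw":0},
    {"turn":[0,0,0],"slide":[0,1,0],"claw":0}
  ]
}}

```text
t: 23.0
eef_pos: [520.3, 64.0, 65.0]
tcp_rot: [3.141, 0.0, 1.661]
ft_force: [0.0, -4.5, 3.1]
opening: 0.003
grip_force: 2.6
```

{"method": "jog_arm", "body": {
  "targets": [
    {"turn":[0,0,0],"slide":[-0.1,1,0],"claw":0},
    {"turn":[0,0,0],"slide":[0,0,0],"claw":0}
  ]
}}

```text
t: 23.25
eef_pos: [520.2, 65.1, 65.0]
tcp_rot: [3.141, -0.0, 1.661]
ft_force: [0.1, -4.8, 1.5]
opening: 0.001
grip_force: 2.2
```

{"method": "jog_arm", "body": {
  "targets": [
    {"turn":[0,0,0],"slide":[-0.1,1,0],"claw":0},
    {"turn":[0,0,0],"slide":[0,0,0],"claw":0}
  ]
}}

```text
t: 23.5
eef_pos: [520.1, 65.8, 65.0]
tcp_rot: [3.141, 0.0, 1.661]
ft_force: [0.3, -7.6, 2.3]
opening: 0.005
grip_force: 3.4
```

```bash
python3 -c "from where import *;where()" | head -3
```

```text
23.5 rim xy of TCP [-15.4 -13.4] [520.1  65.8  65. ] [ 0.3 -7.6  2.3] 3.3905534958466887
wrist 0 0 0 0 0 0 0 0 0 0 0 0 0 0 0 0 0 0 17 20 17 19 17 16 17 15 17 17 18 20 19 19 18 22 16 18 16 31 37 35 33 34 33 34 34 34 57 112 59 46 46 46 45 47 46 46 45 45 49 47 79 60 47 37 36 32 36 37 101 207 198 210 212 212 212 215 217 217 218 218 220 220 221 222 223 223 225 225 224 225 226 229 238 255 254 249 253 253 253 253
wrist -6.5 0 0 0 0 0 0 0 0 0 0 0 0 0 0 0 0 0 20 19 15 19 20 18 15 17 20 15 19 18 17 19 21 18 15 19 18 31 40 34 35 36 33 35 34 32 58 112 61 48 47 41 45 46 48 46 48 46 48 45 62 58 46 35 35 36 36 35 67 125 181 217 216 218 220 221 221 222 223 223 222 224 226 226 227 227 231 230 228 224 227 230 255 255 255 254 254 254 254 254
```

{"method": "jog_arm", "body": {
  "targets": [
    {"turn":[0,0,0],"slide":[-0.1,1,0],"claw":0},
    {"turn":[0,0,0],"slide":[0,0,0],"claw":0}
  ]
}}

```text
t: 23.85
eef_pos: [520.0, 66.1, 65.1]
tcp_rot: [3.142, 0.001, 1.662]
ft_force: [-0.1, -13.0, 3.3]
opening: 0.006
grip_force: 6.7
```

{"method": "jog_arm", "body": {
  "targets": [
    {"turn":[0,0,0],"slide":[-0.1,1,0],"claw":0},
    {"turn":[0,0,0],"slide":[0,0,0],"claw":0}
  ]
}}

```text
t: 24.1
eef_pos: [519.9, 66.4, 65.1]
tcp_rot: [-3.141, 0.002, 1.662]
ft_force: [-0.9, -20.1, 3.7]
opening: 0.001
grip_force: 10.1
```

End stop felt: 20 N with no further travel, and the force had dropped about 4–5 mm before it. Backing off.

{"method": "jog_arm", "body": {
  "targets": [
    {"turn":[0,0,0],"slide":[0.2,-3,0],"claw":0},
    {"turn":[0,0,0],"slide":[0.4,-5,0],"claw":0},
    {"turn":[0,0,0],"slide":[1,-12,0],"claw":0},
    {"turn":[0,0,0],"slide":[1,-15,0],"claw":0},
    {"turn":[0,0,0],"slide":[0,0,50],"claw":0}
  ]
}}

```text
t: 24.72
eef_pos: [521.0, 31.6, 113.0]
tcp_rot: [-3.135, -0.001, 1.66]
ft_force: [0.4, 0.3, 1.1]
opening: 0.002
grip_force: 0.0
```

{"method": "jog_arm", "body": {
  "targets": [
    {"turn":[0,0,0],"slide":[0,-5,50],"claw":0},
    {"turn":[0,0,0],"slide":[0,-10,30],"claw":0},
    {"turn":[0,0,0],"slide":[0,-10,10],"claw":0},
    {"turn":[0,0,0],"slide":[0,0,0],"claw":0}
  ]
}}

```text
t: 25.22
eef_pos: [522.3, 7.1, 204.5]
tcp_rot: [-3.142, -0.0, 1.66]
ft_force: [-0.2, 0.1, 0.3]
opening: 0.006
grip_force: 0.0
```

```bash
python3 -c "from where import *;where()" | head -3; python3 - <<'E'
from h import *
a=read_camera("wrist");print("fine")
h=a["frame"].mean(2).astype(np.float32)
W=lambda x,y,z:proj(a,[543.4+.996*(x+2.5)-.09*(y+130),-49.1+.09*(x+2.5)+.996*(y+130),z])
for x,z in((0,130),(-6.5,130),(-40,100)):
    q=np.float32([W(x,y,z) for y in range(-15,85)]);print(x,*cv2.remap(h,q[None,:,0],q[None,:,1],1)[0].astype(int))
for n in ("wrist","scene","top"):
    c=read_camera(n);print(n,[(r["conf"],r["xy"],ray(c,r["xy"],115)) for r in look_for("pawl",n)[:2]])
E
```

```text
25.23 rim xy of TCP [-18.5 -72.1] [522.3   7.1 204.5] [-0.2  0.1  0.3] 0.0
wrist 0 29 26 29 28 26 26 26 27 24 28 26 32 142 240 243 244 244 245 243 243 241 242 242 242 242 243 244 243 244 244 245 244 245 245 246 246 247 246 247 246 246 245 244 244 244 244 244 245 244 245 245 245 245 245 245 246 246 246 246 247 246 245 244 244 244 244 239 246 250 250 251 251 251 250 251 251 251 251 252 251 251 251 251 251 251 251 251 252 252 252 252 247 239 240 241 239 239 239 238
wrist -6.5 30 27 27 24 25 25 23 27 24 23 28 28 26 39 74 134 129 113 110 101 93 89 85 83 81 82 80 79 81 81 82 79 79 78 78 79 78 79 79 77 77 72 78 75 77 77 78 76 75 76 77 77 77 78 78 77 77 77 81 77 79 79 133 168 189 191 216 246 251 251 252 251 252 251 251 251 251 252 252 251 251 251 251 251 251 251 251 251 251 251 250 248 246 245 244 243 234 92 67
fine
0 243 243 243 243 244 243 243 243 243 244 244 244 245 244 244 244 244 244 243 239 236 245 249 250 250 250 250 250 250 250 250 250 250 250 250 250 250 250 250 250 250 251 251 250 251 250 251 251 251 251 251 251 251 251 251 251 251 251 251 251 251 251 251 251 251 251 251 251 250 24
[... 270 characters left out ...]
3 253 253 253 253 253 254 254 254 253 253 254 253 254 254 254 254 254 254 254 254 254 254 254 253 253 253 252 252 252 252 250 247 246 244 243 241 241 241 240 238 224 155 75 66 69 66 62 63 62 62 64 63 64 65 65 64 65 64 70 83 92
-40 128 123 123 127 130 132 132 132 132 131 135 153 203 244 250 244 217 188 179 175 174 174 174 174 173 172 168 168 167 165 166 165 165 163 162 159 159 156 156 154 153 153 150 148 142 140 140 140 140 138 136 135 131 126 125 125 126 125 125 120 118 116 115 116 115 110 103 98 98 98 95 92 93 98 112 130 135 157 217 247 250 237 170 134 135 135 133 130 121 115 115 119 118 115 113 115 114 115 118 123
wrist []
scene [(0.38, [282.6, 206.0], array([551. ,  66.5, 115. ]))]
top []
```

```bash
python3 - <<'E'
from h import *
b=read_camera("scene");a=read_camera("wrist")
n=b["frame"].mean(2).astype(np.float32);o=cv2.imread("pics/scene1.png").mean(2).astype(np.float32);w=a["frame"].mean(2).astype(np.float32)
W=lambda c,x,y,z:proj(c,[543.4+.996*(x+2.5)-.09*(y+130),-49.1+.09*(x+2.5)+.996*(y+130),z])
for y in(-45,-40,-30,-20,-10,-5,0,3):
    X=np.arange(2,34,2)
    for nm,c,ims in(("scene",b,(o,n)),("wrist",a,(w,))):
        q=np.float32([W(c,x,y,118) for x in X])
        for im in ims: print(y,nm,*cv2.remap(im,q[None,:,0],q[None,:,1],1)[0].astype(int))
E
```

```text
-45 scene 194 203 183 155 136 128 125 125 131 142 157 170 177 178 172 165
-45 scene 192 201 181 153 135 126 123 124 130 143 158 170 177 177 170 164
-45 wrist 238 164 155 156 163 160 158 159 160 168 178 181 166 159 158 156
-40 scene 194 196 178 149 132 125 125 133 151 175 191 201 204 200 191 178
-40 scene 194 194 176 148 131 125 124 131 150 177 196 208 211 204 192 177
-40 wrist 231 142 130 134 135 132 132 161 234 230 222 205 237 236 178 156
-30 scene 197 198 179 149 128 121 126 145 178 204 217 218 206 191 179 170
-30 scene 195 196 177 148 127 121 125 143 175 202 216 218 208 192 179 169
-30 wrist 228 97 77 77 77 77 76 114 233 245 242 172 148 159 162 158
-20 scene 194 197 179 148 132 143 167 194 211 207 191 169 157 153 154 156
-20 scene 193 196 178 146 130 142 166 192 209 206 189 168 155 152 153 155
-20 wrist 235 100 87 115 131 131 225 244 240 175 136 138 138 156 163 160
-10 scene 193 194 181 168 177 200 212 206 186 162 144 137 140 146 152 155
-10 scene 191 192 180 167 177 199 210 204 185 162 144 134 138 145 151 153
-10 wrist 240 141 128 129 218 243 244 187 138 135 134 139 141 163 164 162
-5 scene 186 198 193 193 205 213 207 187 164 143 133 134 139 147 152 154
-5 scene 185 197 191 191 203 211 206 186 163 142 132 133 138 146 151 153
-5 wrist 239 141 126 212 243 244 185 137 137 134 134 138 144 165 168 165
0 scene 194 205 208 209 212 205 187 164 143 133 131 133 139 145 150 152
0 scene 193 205 208 210 213 205 186 162 142 131 129 131 137 143 148 151
0 wrist 233 131 206 243 245 197 135 137 138 134 133 138 137 157 168 166
3 scene 192 204 203 200 201 190 172 150 137 130 128 131 135 140 143 145
3 scene 193 206 209 208 208 194 173 150 135 129 128 130 134 138 142 144
3 wrist 233 161 228 244 234 144 134 137 136 132 134 137 143 162 170 167
```

The pawl looks the same as at the start, so it has sprung back out. Its tip is at y ≈ 4–5, right behind the hook, whose trailing edge is at 5. Handing in.

```bash
python3 -c "
from h import *
print(job_done())"
```

```text
the job is handed in; nothing more can be done
None
```

I hung the caddy on the front rim, released it, and pushed it left past the pawl to the end stop (about 20 N). The pictures show it resting at y ≈ 30 mm with the pawl sprung out behind its hook, and I've handed the job in; no verdict came back.

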